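# Hold a top blank in the boring jig

### The arm

A 6-joint arm with a two-finger parallel gripper is mounted at the origin on the work surface. World frame = base frame: x ahead of the robot, y to its left, z up, the work surface at z = 0. Lengths are in m, angles in rad, forces in N, time in s.
With the tool pointing down it reaches from about 0.25 to 0.725 m from the base axis. Payload 4 kg.
Tool frame: the origin (TCP) lies on the centre line of the jaws, within the pads' length; the fingertips stand 17 mm ahead of it and the grasp point (between the pads) lies 2 mm behind it; z points along the fingers, y is the line along which they close (so a half turn about z gives the same grasp; the last joint's range is limited). The gripper opens to 85 mm and grips with 20 to 120 N. Pads are 22 mm wide; open, the fingers measure 114 mm over their backs; the gripper's body (76 mm by 85 mm) begins 54 mm behind the grasp point. The pads swing forward as they close: fully open they stand 13 mm farther back than shut.
Start: joints at [-1.29, 0.241, 0.005, 1.335, 0, 1.571], TCP at [0.139, -0.48, 0.248] pointing down, gripper open.
Joint ranges: [-2.72, 2.72], [-1.05, 1.87], [-1.09, 1.28], [-1.99, 2.15], [-1.42, 1.44], [-3.14, 3.14]. Speed limits (rad/s): [2.79, 2.79, 3.14, 3.14, 3.14, 3.14].

### API

Orientations are given as a unit quaternion [x, y, z, w].
In Python, from workcell import get_obs, imaging, order gives the robot as it stands.
- The arm moves only by the tool apply_moves, never from a script. Its argument "targets" is a list that holds one entry, the list of rows, each a list of 5 numbers: the shift along the world's x, y, z in units of 40 mm (1.0 is 40 mm), then the turn about the world's z in degrees, then the gripper command: -1 is shut, 1 is fully open, values between are in proportion. In form: [[[dx, dy, dz, turn, fingers], ...]]. A call has 1 to 8 rows; each row shifts and turns the commanded pose from where the row before left it; what a row does not reach is not made up. A row lasts 1/12 s, in which the tool goes at most 41.7 mm and 7.16 degrees, less where a joint would pass 70% of its speed; a pose out of reach is approached as far as the arm can. A call is refused whole if a number of a shift passes 1 or a number of a turn 7.16, either way. A call with a gripper value outside its range is refused whole. The fingers move at their own pace and stop on an object; the grip force is fixed at half the most. Time passes only in rows, so rows that do not move let the fingers close. It gives the time, the measured TCP pose, the force, the opening and the grip force at its end, in the units of the state.
- get_obs(): the state, without advancing time (a new reading comes with each control period).
- imaging.camera(name): name is "scene" or "top" or "wrist"; returns (picture, depth): 480x640x3 uint8, blue, green, red; 480x640 float32, m along the optical axis (not along the pixel's ray), 0 where there is no reading.
- imaging.get_calibration(name): a dict with "camera_matrix" (3x3 intrinsics, pixels), "eye" and "rotation" of the camera in the world; the wrist camera has in their place "hand_eye" (4x4, takes a point from camera to tool coordinates, whose origin is the TCP and whose axes are the flange's). Camera axes: x right, y down, z forward; pixel columns grow to the right and rows downward; lengths in m; the calibration is good to about 2 mm. A picture is of the moment at which its call begins: read the wrist's pose just before it. get_calibration takes no time and is no camera call.
- order.job_done(): hands the job in; it is judged then, once.
The state is a dict: "clock": time; "joint_pos": joint angles; "joint_vel": joint speeds; "tau": joint torques, N m; "eef_pos": TCP position; "tool_rot": TCP orientation; "ft_force": force on the tool from outside, world axes, zero at the start; "ft_torque": the same for the moment, N m; "grip_width": finger opening in m; "grasp_force": force on a finger pad.
Only numpy, scipy, OpenCV 4.12 (cv2) and the standard library are available. Lean on these libraries where they do the work, as an engineer would, in place of code of your own. Each camera call takes 0.05 s, during which the arm holds its last target. There are 200 camera calls.

### The job

Get the cedar top blank ready for boring: first turn the speed knob until its white pointer points at the brass tab on the scale. Then bring the blank snug against the fence along its length with its end against the boring head's face plate, and press it diagonally, down and towards the fence, so that it bears firmly on both bed and fence; finish while still holding it pressed like that. Leave the clay cup, the two orange tops and the boxwood ring alone.

Things in the scene. Friction and masses are not known exactly. Their poses are not given: they have to be found in the camera images.
- bed: Flat grey laminate base board of the boring jig, fixed, 180 (x) by 380 (y) by 20 mm thick; origin at the centre of its underside on the work surface, so its upper face is at 20 mm. The fence runs along its +x edge (the side away from the robot), the boring head stands towards its -y end. Its yaw differs by up to 0.3 rad between starts.
- fence: Straight wooden fence fixed on the bed, 380 mm long (its y), 30 mm thick, 40 mm tall above the bed. Origin at the middle of the foot of its working face, on the bed's upper face; the working face is its plane x = 0, looking to its own -x (towards the robot), and the wood lies at x = 0 to 30 mm. Same yaw as the bed.
- head: Fixed boring motor lying along the fence: dark steel face plate 44 mm wide, 50 tall, 12 thick with a brass bush; behind it (-y) an aluminium motor 42 mm in diameter, 115 long; up to 50 mm above the bed. Origin on the bed at the foot of the plate's working face (the end stop: plane y = 0, looking to its +y), 23 mm in front of the fence face. Yaw as the bed; its place along the fence varies.
- blank: Loose pale cedar bar, 90 mm long (its y), 46 by 46 mm across, four long edges bevelled 45 degrees by 10 mm (bevels 14 mm wide, flats 26 mm), about 80 g. Origin at the centre of its underside; its axis is 23 mm higher. Starts lying on the bed, clear of fence and face plate, askew by up to 0.4 rad to the fence; friction about 0.6.
- blank_near (a point): Centre of the blank's -y end face, on its axis (23 mm from each flat): the end that at the start is the nearer to the face plate. Snug on the bed and fence, this point is 23 mm above the bed's upper face and 23 mm from the fence face.
- blank_far (a point): Centre of the blank's other (+y) end face, on its axis.
- knob (a joint): Angle of the speed knob, rad, 0 to 4.5, growing clockwise seen from above; 4.5 is the end of its turn. It stays where it is left (friction about 0.05 N m, no spring).
- knob_top (a point): On the knob's vertical axis, at the middle of the top of its grip bar. The bar is 52 mm long (along the pointer), 14 mm wide and 30 mm tall, black, and stands on a round skirt 56 mm in diameter whose upper face is 30 mm below this point. The knob sits on a fixed grey control box 120 by 120 mm, whose top is 30 mm above the work surface.
- pointer_tip (a point): Tip of the knob's white pointer, 41 mm from the knob's axis, in line with one end of the grip bar; turns with the knob.
- mark (a point): The inner end of the brass tab fixed on the scale, 41 mm from the knob's axis (the tab, 14 by 9 mm, lies just outside it); the pointer tip comes to this point. At the start it lies 0.4 to 1.5 rad clockwise (seen from above) of the pointer.
- cup: Clay cup, 72 mm wide, 80 mm tall, loose, to be left alone; origin at its base's centre.
- top_a: Glossy orange spinning top standing upside down on its crown, 54 mm wide, 74 mm tall, loose, to be left alone; origin at its base's centre.
- top_b: A second orange top like the first, to be left alone.
- ring: Boxwood sizing ring lying flat, 52 mm outside, 12 mm high, loose, to be left alone; origin at its underside's centre.
There are look-alikes about, which are no part of the job. Of the things that look like the blank, the largest one is meant.

How it is judged:
By the outcome, as a careful person would: the job done as asked, in the order asked, and still so for the second after the job is handed in, while the arm keeps its last pose, push and grip.
It also fails if it takes over 72 s, if anything falls off the work surface, if the arm or the gripper's body presses on something with over 40 N, if the wrist force passes 120 N, or if a joint passes its speed limit or range.

## Working session

There is one attempt and no reset: what is moved stays moved. The work goes in short steps, Python scripts to look and compute and a tool call to move; the robot and the scene stay as the last step left them, time stands still between calls to the robot, and variables do not carry over. Pictures are saved under pics/ and viewed, at most 10 in all, crops included, and the job is handed in when it is done.

Besides the shell and the picture viewer there is one more tool, called in YAML: its name, and indented under it one key for each argument. apply_moves: Moves the arm, as the interface text tells. Its arguments: {"type":"object","properties":{"targets":{"type":"array","items":{"type":"array","items":{"type":"array","items":{"type":"number"}}}}},"required":["targets"]}

```bash
mkdir -p pics; python3 - <<'E'
from workcell import get_obs, imaging
import cv2,numpy as np
for n in ("top","scene"):
    p,d=imaging.camera(n); cv2.imwrite(f"pics/{n}0.png",p); np.save(f"pics/{n}0.npy",d)
    c=imaging.get_calibration(n); print(n,{k:np.round(v,4).tolist() for k,v in c.items()})
o=get_obs();print(o['clock'],o['eef_pos'],o['tool_rot'],o['ft_force'],o['grip_width'])
E
```

```text
top {'camera_matrix': [[616.352, 0.0, 326.132], [0.0, 616.352, 244.8318], [0.0, 0.0, 1.0]], 'eye': [0.4093, 0.1009, 1.1395], 'rotation': [0.7097, -0.7012, 0.0506, -0.0447]}
scene {'camera_matrix': [[581.1623, 0.0, 311.9404], [0.0, 581.1623, 230.577], [0.0, 0.0, 1.0]], 'eye': [1.1818, -0.6786, 0.9592], 'rotation': [0.8666, 0.2861, -0.1353, -0.3857]}
0.1 [ 0.13841468 -0.47989855  0.24750389] [ 9.90158557e-01  1.39946843e-01 -1.43875806e-04 -9.44907760e-04] [ 0.3290569  -1.02051878  0.69645309] 0.08554103995805871
```

View pics/top0.png

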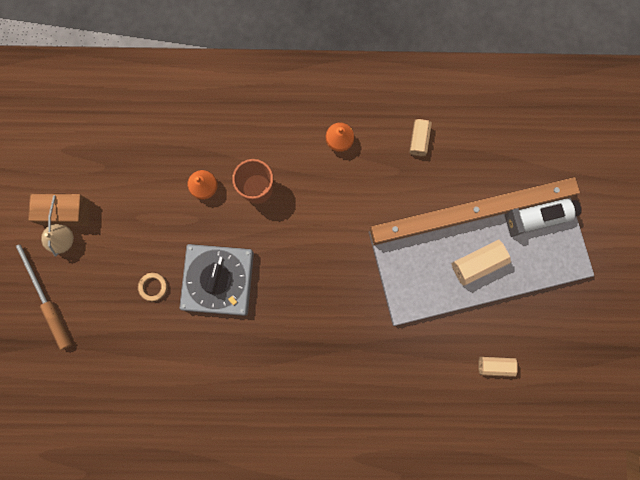

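View pics/scene0.png

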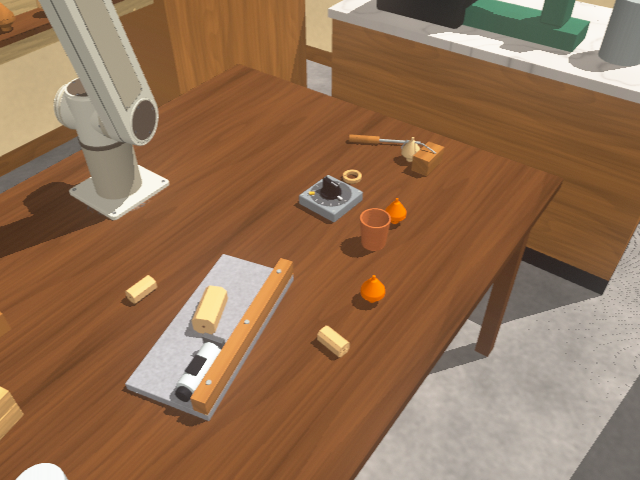

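The top view shows the bed with head (545,215) and three blank-like bars: (482,262) on the bed, (421,137) and (498,367). The one on the bed is the largest, so it fits the description. The knob is at (215,278) with the brass tab at (233,300). I'll confirm both in an enlarged crop.

```bash
cat > h.py <<'E'
from workcell import get_obs, imaging
import cv2,numpy as np
from scipy.spatial.transform import Rotation as R
def cam(n):
    c=imaging.get_calibration(n); K=c['camera_matrix']
    if 'eye' in c:
        q=np.array(c['rotation']); M=R.from_quat(q).as_matrix() if q.size==4 else q
        return np.array(K),np.array(c['eye']),M
    o=get_obs(); T=np.array(c['hand_eye']); Rt=R.from_quat(o['tool_rot']).as_matrix()
    return np.array(K),Rt@T[:3,3]+o['eef_pos'],Rt@T[:3,:3]
def ray(C,uv,z):
    K,e,M=C; uv=np.atleast_2d(uv).astype(float)
    d=np.c_[(uv-[K[0,2],K[1,2]])/[K[0,0],K[1,1]],np.ones(len(uv))]@M.T
    return e+d*((z-e[2])/d[:,2])[:,None]
def proj(C,P):
    K,e,M=C; p=(np.atleast_2d(P)-e)@M; return p[:,:2]/p[:,2:]*K[0,0]+[K[0,2],K[1,2]]
def rect(mask):
    c,_=cv2.findContours(mask.astype(np.uint8),cv2.RETR_EXTERNAL,cv2.CHAIN_APPROX_NONE)
    return max(c,key=cv2.contourArea)[:,0]
E
python3 - <<'E'
from h import *
p=cv2.imread('pics/top0.png')
a=cv2.resize(p[235:325,170:260],(400,400),interpolation=cv2.INTER_CUBIC)
b=cv2.resize(p[175:335,365:605],(0,0),fx=1.66,fy=1.66,interpolation=cv2.INTER_CUBIC)
b=cv2.copyMakeBorder(b,0,400-b.shape[0],0,0,cv2.BORDER_CONSTANT)
cv2.imwrite('pics/crop1.png',np.hstack([a,b]))
C=cam('top'); print(C[2].round(3))
# bed: grey area
hsv=cv2.cvtColor(p,cv2.COLOR_BGR2HSV)
m=(hsv[...,1]<45)&(hsv[...,2]>90); m[:170]=0; k=m.copy();k[:,300:]=0; m[:,:300]=0
for nm,mm,z in(('bed',m,.02),('box',k,.03)):
    c=rect(mm); r=cv2.minAreaRect(c); w=ray(C,cv2.boxPoints(r),z); print(nm,r,w.round(4).tolist())
E
```

```text
[[ 0.011 -0.991  0.135]
 [-1.    -0.013 -0.007]
 [ 0.009 -0.134 -0.991]]
bed ((483.0, 260.0000305175781), (83.91732025146484, 207.61048889160156), 75.96376037597656) [[0.563, 0.0081, 0.02], [0.6623, -0.3667, 0.02], [0.5108, -0.3976, 0.02], [0.4153, -0.0288, 0.02]]
box ((215.39309692382812, 279.28277587890625), (67.266845703125, 66.43638610839844), 4.763641834259033) [[0.4398, 0.354, 0.03], [0.5593, 0.3492, 0.03], [0.5506, 0.2275, 0.03], [0.4312, 0.234, 0.03]]
```

View pics/crop1.png

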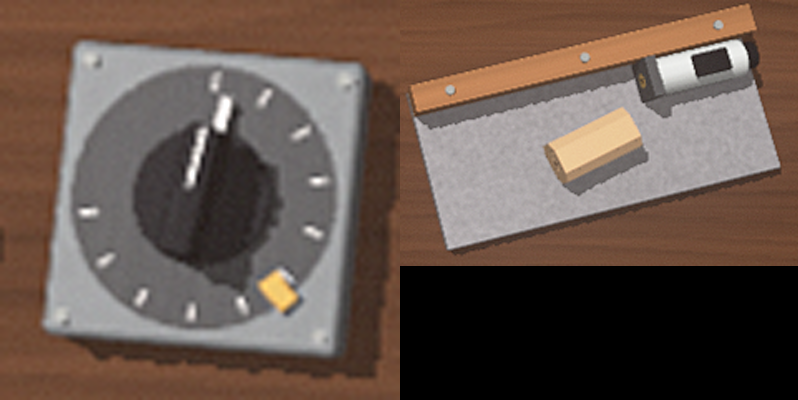

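The crop confirms the bar on the bed is the largest, so that is the blank. The pointer tip is near crop (226,97), i.e. px (221,257), and the tab is at crop (280,290), i.e. px (233,300). That is about 2.2 rad clockwise, more than the brief says, so I'll check it from the wrist camera. Moving over the knob.

apply_moves:
  targets:
    - [[0.3,0.9,0,0,1],[0.3,0.9,0,0,1],[0.3,0.9,0,0,1],[0.3,0.9,0,0,1],[0.4,0.9,0,0,1],[0.4,0.9,0,0,1],[0.4,0.9,0,0,1],[0.4,0.9,0,0,1]]

```text
clock: 0.77
eef_pos: [0.2504, -0.1906, 0.2481]
tool_rot: [0.99, 0.139, 0.0, -0.0]
ft_force: [1.5, 0.4, -1.3]
grip_width: 0.0855
grasp_force: 0.0
```

```bash
python3 - <<'E'
from h import *
o=get_obs();print(o['clock'],o['eef_pos'],o['joint_pos'],R.from_quat(o['tool_rot']).as_matrix().round(3).tolist())
C=cam('wrist'); print('wrist cam', C[1],C[2].round(2).tolist(), C[0][0])
C=cam('top'); p=cv2.imread('pics/top0.png')
print('pointer,tab',ray(C,[[221.3,256.6],[233,300.2]],.031))
print('bed corners',ray(C,[[397,325.5],[593.5,276.5],[374,245]],.02))
E
```

```text
0.7667 [ 0.2504243  -0.19058102  0.2481286 ] [-6.50663609e-01 -1.33051598e-01 -3.94948583e-01  1.30886868e+00
  1.52705064e-04  2.21138891e+00] [[0.961, 0.276, 0.0], [0.276, -0.961, 0.0], [0.0, -0.0, -1.0]]
wrist cam [ 0.32356498 -0.16877381  0.37357853] [[0.28, -0.92, -0.29], [-0.96, -0.26, -0.08], [0.0, 0.3, -0.95]] [342.87489786   0.         318.82608264]
pointer,tab [[0.53588754 0.28180748 0.031     ]
 [0.45759087 0.25819546 0.031     ]]
bed corners [[ 0.41611123 -0.03695064  0.02      ]
 [ 0.50904832 -0.39678598  0.02      ]
 [ 0.56205264  0.00469155  0.02      ]]
```

apply_moves:
  targets:
    - [[0.3,0.6,0,7.1,1],[0.3,0.6,0,7.1,1],[0.3,0.6,0,7.1,1],[0.3,0.6,0,7.1,1],[0.3,0.6,0,7.1,1],[0.3,0.6,0,7.1,1],[0.3,0.6,0,7.1,1],[0.3,0.6,0,7.1,1]]

```text
clock: 1.43
eef_pos: [0.3466, 0.001, 0.2481]
tool_rot: [0.802, 0.597, -0.0, -0.0]
ft_force: [0.5, -0.4, -0.9]
grip_width: 0.0859
grasp_force: 0.0
```

apply_moves:
  targets:
    - [[0.3,0.6,0,7.1,1],[0.3,0.6,0,7.1,1],[0.3,0.6,0,7.1,1],[0.3,0.6,0,7.1,1],[0.3,0.6,0,7.1,1],[0.3,0.6,0,7.1,1],[0.3,0.6,0,7.1,1],[0.3,0.6,0,7.1,1]]

```text
clock: 2.1
eef_pos: [0.4426, 0.1928, 0.2478]
tool_rot: [0.422, 0.907, -0.0, -0.0]
ft_force: [1.1, 0.3, 0.1]
grip_width: 0.0851
grasp_force: 0.0
```

apply_moves:
  targets:
    - [[0.3,0.6,-0.2,7.1,1],[0.3,0.6,-0.2,7.1,1],[0.3,0.6,-0.2,7.1,1],[0.3,0.6,-0.2,7.1,1],[0.2,0,-0.2,7.1,1],[0,0,0,0,1]]

```text
clock: 2.6
eef_pos: [0.4984, 0.2882, 0.2052]
tool_rot: [0.127, 0.992, -0.001, -0.002]
ft_force: [-0.6, -0.1, 0.4]
grip_width: 0.0855
grasp_force: 0.0
```

```bash
python3 - <<'E'
from h import *
o=get_obs();print(o['clock'],o['eef_pos'],o['joint_pos'].round(3),R.from_quat(o['tool_rot']).as_matrix().round(3).tolist())
C=cam('wrist'); p,d=imaging.camera('wrist'); cv2.imwrite('pics/w1.png',p)
np.savez('pics/w1.npz',K=C[0],e=C[1],M=C[2])
E
```

```text
2.6 [0.49844688 0.288234   0.20520684] [ 0.524  0.415  0.138  1.299 -0.     0.78 ] [[-0.968, 0.252, -0.004], [0.252, 0.968, -0.002], [0.003, -0.003, -1.0]]
```

View pics/w1.png

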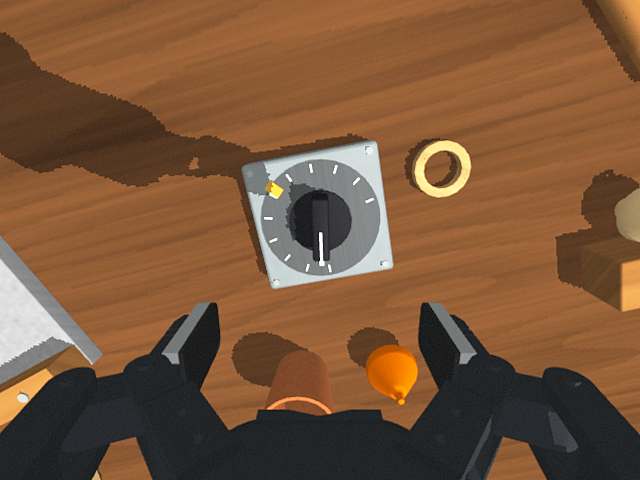

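The wrist view shows the knob at (320,222), pointer towards (322,265), and the brass tab at (275,189). The ring is at (442,168), with the cup and top behind.

```bash
cat > knob.py <<'E'
from h import *
def measure(p,C):
    h=cv2.cvtColor(p,cv2.COLOR_BGR2HSV)
    n,l,s,c=cv2.connectedComponentsWithStats(((h[...,0]>18)&(h[...,0]<32)&(h[...,1]>130)&(h[...,2]>150)).astype(np.uint8))
    out=[(c[i].round(1),int(s[i,4])) for i in range(1,n) if s[i,4]>15]; print('yellow',out)
    n,l,s,c=cv2.connectedComponentsWithStats(((h[...,1]<30)&(h[...,2]>225)).astype(np.uint8))
    print('white',[(c[i].round(1).tolist(),s[i].tolist()) for i in range(1,n) if 5<s[i,4]<400])
E
python3 - <<'E'
from knob import *
C=(lambda z:(z['K'],z['e'],z['M']))(np.load('pics/w1.npz')); p=cv2.imread('pics/w1.png')
measure(p,C)
cor=np.array([[243,166],[376,141],[393,266],[274,289]]) # box corners
w=ray(C,cor,.03); print(w.round(4).tolist(),w.mean(0), np.linalg.norm(w-np.roll(w,1,0),axis=1))
T=cam('top'); print(ray(T,[[253,172],[152,288],[203,184]],.08), ray(T,[[152,288]],.01))
E
```

```text
yellow [(array([273.7, 188.7]), 164), (array([407.8, 385.3]), 73), (array([401.1, 401.4]), 17)]
white [([363.8, 148.0], [363, 146, 2, 5, 6]), ([369.7, 150.5], [366, 147, 8, 8, 47]), ([315.5, 158.0], [313, 158, 6, 1, 6]), ([325.5, 158.0], [323, 158, 6, 1, 6]), ([342.9, 162.1], [336, 160, 15, 6, 16]), ([310.5, 167.9], [309, 164, 4, 9, 20]), ([334.8, 169.0], [333, 165, 4, 9, 21]), ([354.1, 167.5], [352, 166, 6, 4, 8]), ([288.4, 177.3], [286, 174, 6, 8, 21]), ([355.9, 180.7], [353, 178, 7, 7, 23]), ([374.5, 189.6], [370, 183, 9, 16, 26]), ([272.4, 195.4], [270, 193, 7, 5, 13]), ([369.2, 200.0], [365, 198, 9, 5, 20]), ([380.6, 209.0], [379, 201, 4, 18, 21]), ([268.1, 217.8], [264, 217, 9, 3, 20]), ([380.6, 227.2], [379, 221, 4, 13, 17]), ([320.8, 250.1], [319, 233, 5, 33, 104]), ([273.1, 239.8], [270, 238, 7, 5, 15]), ([286.8, 257.4], [285, 255, 5, 6, 15]), ([6.3, 275.2], [0, 260, 15, 31, 143]), ([385.2, 264.0], [382, 261, 7, 7, 35]), ([307.1, 267.1], [306, 264, 3, 7, 16]), ([329.3, 267.6], [328, 265, 3, 7, 14]), ([1.3, 279.2], [0, 277, 5, 6, 16]), ([276.4, 282.8], [274, 280, 6, 6, 24]), 
[... 344 characters left out ...]
3, 328.2], [16, 327, 4, 4, 9]), ([61.8, 334.8], [51, 327, 23, 17, 121]), ([32.8, 331.7], [29, 328, 9, 8, 38]), ([19.6, 334.9], [17, 332, 6, 6, 16]), ([3.0, 337.8], [0, 335, 7, 7, 29]), ([29.8, 346.1], [12, 335, 44, 23, 106]), ([25.6, 341.9], [24, 341, 5, 3, 12]), ([7.3, 344.6], [5, 343, 5, 4, 10]), ([2.8, 358.5], [0, 353, 11, 11, 44]), ([22.0, 398.0], [17, 395, 10, 7, 57])]
[[0.4331, 0.2379, 0.03], [0.4417, 0.3529, 0.03], [0.5563, 0.3452, 0.03], [0.5509, 0.2301, 0.03]] [0.4954925  0.29152543 0.03      ] [0.11804081 0.11530953 0.11482114 0.11527261]
[[0.68089903 0.22321596 0.08      ]
 [0.47465137 0.39054885 0.08      ]
 [0.65809554 0.31027556 0.08      ]] [[0.47897199 0.40968344 0.01      ]]
```

```bash
python3 - <<'E'
from knob import *
C=(lambda z:(z['K'],z['e'],z['M']))(np.load('pics/w1.npz'))
t=ray(C,[[310.5,167.9],[334.8,169],[288.4,177.3],[355.9,180.7],[369.2,200],[268.1,217.8],[273.1,239.8],[286.8,257.4],[307.1,267.1],[329.3,267.6]],.031)[:,:2]
A=np.c_[2*t,np.ones(len(t))]; s=np.linalg.lstsq(A,(t**2).sum(1),rcond=None)[0]; c=s[:2]; print('centre',c,'r',np.sqrt(s[2]+c@c))
ang=lambda v:np.degrees(np.arctan2(v[1],v[0]))
tab=ray(C,[[273.7,188.7]],.031)[0,:2]-c
for z in(.031,.035,.04):
  tip=ray(C,[[321.7,265.5]],z)[0,:2]-c; print(z,'tip',ang(tip),np.hypot(*tip))
print('tab',ang(tab),np.hypot(*tab))
print('ticks',sorted(ang(v) for v in t-c))
# top view
T=cam('top'); tt=ray(T,[[221.3,256.6],[233,300.2]],.031)[:,:2]; print([ (ang(v-c),np.hypot(*(v-c))) for v in tt])
# stripe inner end on bar top
a=ray(C,[[320.5,233.5]],.065)[0,:2]-c; print('stripe start',a)
E
```

```text
centre [0.49590158 0.29016937] r 0.04689618173140381
0.031 tip -12.620510023568208 0.04374010323239005
0.035 tip -12.577586275507429 0.04217475517867105
0.04 tip -12.51923291515613 0.04021810631276476
tab -139.39501939408413 0.04945842289996953
ticks [np.float64(-158.7890528657428), np.float64(-107.18788748734757), np.float64(-81.28028966222067), np.float64(-55.5620578804519), np.float64(-29.644442490935543), np.float64(-3.9131427038003084), np.float64(98.23202142704926), np.float64(123.94865865258618), np.float64(149.8016715303055), np.float64(175.58517113274937)]
[(np.float64(-11.811517065549602), np.float64(0.04085092707180641)), (np.float64(-140.1518046781472), np.float64(0.049900314096474545))]
stripe start [ 0.00274858 -0.0004063 ]
```

apply_moves:
  targets:
    - [[-0.07,0.05,-0.5,2,0],[0,0,-0.8,0,0],[0,0,-0.8,0,0],[0,0,-0.7,0,0],[0,0,-0.5,0,0],[0,0,-0.17,0,0],[0,0,0,0,0],[0,0,0,0,-1]]

```text
clock: 3.32
eef_pos: [0.4961, 0.2894, 0.0707]
tool_rot: [0.112, 0.994, 0.0, 0.0]
ft_force: [0.8, -0.0, -0.0]
grip_width: 0.0321
grasp_force: 0.0
```

apply_moves:
  targets:
    - [[0,0,0,0,-1],[0,0,0,0,-1],[0,0,0,0,-1],[0,0,0,0,-1]]

```text
clock: 3.65
eef_pos: [0.4969, 0.2895, 0.072]
tool_rot: [0.112, 0.994, 0.0, 0.002]
ft_force: [-1.8, -3.3, 6.2]
grip_width: 0.0121
grasp_force: 59.7
```

apply_moves:
  targets:
    - [[0,0,0.1,-3,-1],[0,0,0,-6,-1],[0,0,0,-7,-1],[0,0,0,-7,-1],[0,0,0,-7,-1],[0,0,0,-7,-1],[0,0,0,-7,-1],[0,0,0,-7,-1]]

```text
clock: 4.32
eef_pos: [0.4965, 0.2889, 0.0722]
tool_rot: [0.532, 0.847, -0.0, 0.001]
ft_force: [4.6, 0.3, -12.9]
grip_width: 0.0122
grasp_force: 62.0
```

apply_moves:
  targets:
    - [[0,0,0,-7,-1],[0,0,0,-7,-1],[0,0,0,-7,-1],[0,0,0,-7,-1],[0,0,0,-7,-1],[0,0,0,-7,-1],[0,0,0,-7,-1],[0,0,0,-7,-1]]

```text
clock: 4.98
eef_pos: [0.4959, 0.2888, 0.0722]
tool_rot: [0.867, 0.498, -0.001, 0.001]
ft_force: [2.8, 0.6, -12.2]
grip_width: 0.012
grasp_force: 62.2
```

apply_moves:
  targets:
    - [[0,0,0,-7,-1],[0,0,0,-6,-1],[0,0,0,-6,-1],[0,0,0,0,-1],[0,0,0,0,-1]]

```text
clock: 5.4
eef_pos: [0.4957, 0.289, 0.0722]
tool_rot: [0.936, 0.353, -0.001, 0.001]
ft_force: [4.5, 0.0, -16.1]
grip_width: 0.0119
grasp_force: 61.7
```

```bash
python3 - <<'E'
from h import *
o=get_obs();M=R.from_quat(o['tool_rot']).as_matrix();print(o['clock'],o['eef_pos'],o['joint_pos'].round(3),np.degrees(np.arctan2(M[1,0],M[0,0])),o['ft_force'],o['ft_torque'])
E
```

```text
5.4 [0.49572371 0.28896437 0.07220895] [ 5.280e-01  5.170e-01 -6.900e-02  9.870e-01 -1.000e-03  2.949e+00] 41.29725872596186 [ 4.54686697e+00  7.99396268e-04 -1.60587326e+01] [-0.15275937 -0.99468177 -0.01907365]
```

apply_moves:
  targets:
    - [[0,0,-0.1,-0.8,-1],[0,0,0,0,-1],[0,0,0,0,-0.2],[0,0,0,0,-0.2],[0,0,0,0,-0.2],[0,0,0.5,0,-0.2],[0,0,0.9,0,-0.2],[0,0,0.9,0,-0.2]]

```text
clock: 6.07
eef_pos: [0.4947, 0.2894, 0.1615]
tool_rot: [0.938, 0.346, -0.002, -0.0]
ft_force: [1.1, 0.1, -0.3]
grip_width: 0.0343
grasp_force: 0.0
```

apply_moves:
  targets:
    - [[0,0,0.9,0,0.2],[0,0,0,0,0.2],[0,0,0,0,0.2]]

```text
clock: 6.32
eef_pos: [0.4976, 0.2911, 0.2013]
tool_rot: [0.938, 0.346, 0.004, -0.001]
ft_force: [-0.2, 0.8, -1.2]
grip_width: 0.0513
grasp_force: 0.0
```

```bash
python3 - <<'E'
from h import *
o=get_obs();print(o['clock'],o['eef_pos'],o['ft_force'])
C=cam('wrist'); p,d=imaging.camera('wrist'); cv2.imwrite('pics/w2full.png',p)
np.savez('pics/w2.npz',K=C[0],e=C[1],M=C[2])
u=proj(C,[[.4959,.2902,.031]])[0]; print(u); x,y=int(u[0]),int(u[1])
x0,y0=max(0,x-90),max(0,y-90)
cv2.imwrite('pics/w2.png',cv2.resize(p[y0:y+90,x0:x+90],(0,0),fx=3,fy=3,interpolation=cv2.INTER_CUBIC)); print(x0,y0)
E
```

```text
6.3167 [0.49763477 0.29106655 0.20126523] [-0.24145435  0.79691834 -1.22703194]
[318.92148938 227.37346266]
228 137
```

View pics/w2.png

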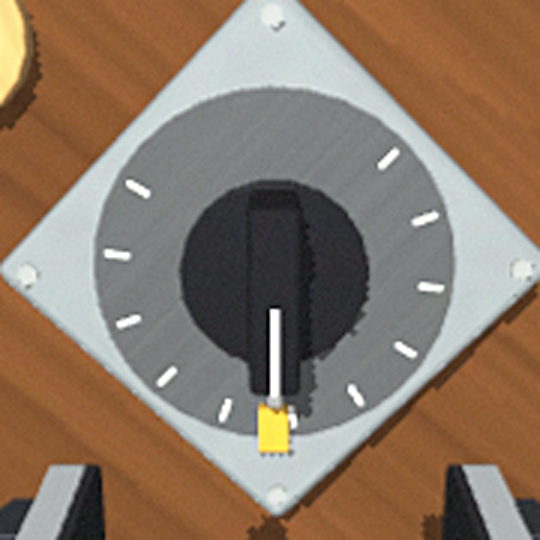

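The pointer stripe (x≈275) lines up with the tab (x≈274), so the knob is set. Next, the blank.

apply_moves:
  targets:
    - [[0,-0.95,0,6.2,1],[0,-0.95,0,6.2,1],[0,-0.95,0,6.2,1],[0,-0.95,0,6.2,1],[0.1,-0.95,0,6.2,1],[0.1,-0.95,0,6.2,1],[0.1,-0.95,0,6.2,1],[0.1,-0.95,0,6.2,1]]

```text
clock: 7.03
eef_pos: [0.5105, -0.0159, 0.1958]
tool_rot: [0.705, 0.709, -0.001, -0.001]
ft_force: [1.5, -0.2, -0.1]
grip_width: 0.0852
grasp_force: 0.0
```

apply_moves:
  targets:
    - [[0.1,-0.95,0,6.2,1],[0.1,-0.95,0,6.2,1],[0.1,-0.95,0,6.2,1],[0.1,-0.95,0,6.2,1],[0,0,0,0,1],[0,0,0,0,1]]

```text
clock: 7.53
eef_pos: [0.5267, -0.168, 0.1954]
tool_rot: [0.541, 0.841, -0.0, -0.002]
ft_force: [-0.0, 0.1, -0.6]
grip_width: 0.0855
grasp_force: 0.0
```

```bash
python3 - <<'E'
from h import *
o=get_obs();print(o['clock'],o['eef_pos'],o['ft_force'],o['joint_pos'].round(2))
C=cam('wrist'); p,d=imaging.camera('wrist'); cv2.imwrite('pics/w3.png',p)
np.savez('pics/w3.npz',K=C[0],e=C[1],M=C[2],d=d)
h=cv2.cvtColor(p,cv2.COLOR_BGR2HSV)
for u in ([320,240],[320,260],[320,200]): print(u,h[u[1],u[0]])
E
```

```text
7.5333 [ 0.52668208 -0.16801326  0.1954313 ] [-0.0062796   0.13185244 -0.63850356] [-0.31  0.37  0.05  1.25  0.    0.83]
[320, 240] [ 19 111 237]
[320, 260] [ 20 113 236]
[320, 200] [ 16 113 145]
```

View pics/w3.png

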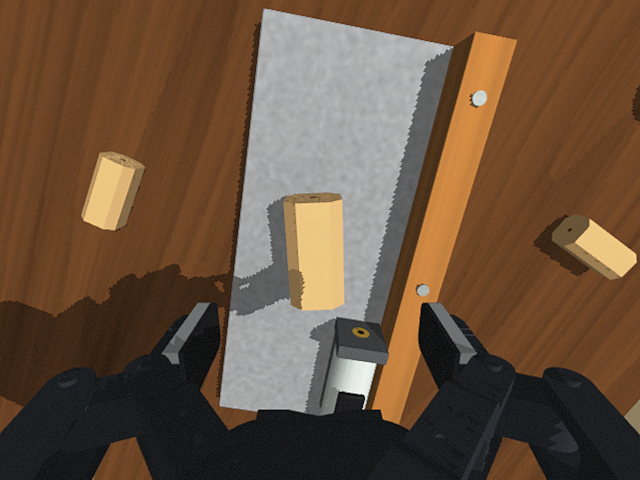

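The blank is at (315,250) and the face plate at (360,340) with its face towards the blank. The fence runs from (475,33) to (380,420). I'll use depth points to get the numbers.

```bash
cat > bl.py <<'E'
from h import *
B=None
def pts(C,d):
    v,u=np.mgrid[:480,:640]; K,e,M=C
    c=np.stack([(u-K[0,2])/K[0,0]*d,(v-K[1,2])/K[1,1]*d,d],-1); return c@M.T+e
def mrect(P):
    r=cv2.minAreaRect((P[:,:2]*1000).astype(np.float32)); return r,cv2.boxPoints(r)
def biggest(m):
    n,l,s,c=cv2.connectedComponentsWithStats(m.astype(np.uint8)); return l==1+np.argmax(s[1:,4])
E
python3 - <<'E'
from bl import *
z=np.load('pics/w3.npz'); C=(z['K'],z['e'],z['M']); d=z['d']; W=pts(C,d); p=cv2.imread('pics/w3.png'); h=cv2.cvtColor(p,cv2.COLOR_BGR2HSV)
Z=W[...,2]; ok=d>0
wood=(h[...,0]>14)&(h[...,0]<26)&(h[...,1]>90)&(h[...,1]<140)
b=biggest(ok&wood&(Z>.03)&(Z<.08)&(W[...,1]>-.3)&(np.arange(640)[None]<370)&(np.arange(640)[None]>260)&(np.arange(480)[:,None]<330))
print('z top',np.percentile(Z[b],[5,50,90,99]))
top=biggest(b&(Z>np.percentile(Z[b],90)-.003)); r,_=mrect(W[top]); print('blank top flat',r,top.sum())
r2,_=mrect(W[b]);print('blank all',r2)
ds=ok&(h[...,1]<40)&(Z>.01)&(Z<.03)&(h[...,2]>140); print('bed z',np.median(Z[ds]))
f=biggest(ok&(h[...,0]>8)&(h[...,0]<20)&(h[...,1]>140)&(h[...,2]>150)&(Z>.05)&(Z<.07)); r,bx=mrect(W[f]); print('fence top',r,bx.round(1).tolist(),np.median(Z[f]))
hp=ok&(Z>.064)&(Z<.08)&(h[...,2]<110)&(np.arange(480)[:,None]<365)&(np.arange(480)[:,None]>312)&(np.arange(640)[None]>325)&(np.arange(640)[None]<395); r,bx=mrect(W[biggest(hp)]); print('plate top',r,bx.round(1).tolist(),hp.sum())
hf=ok&(Z>.03)&(Z<.062)&(h[...,2]<140)&(np.arange(480)[:,None]<352)&(np.arange(480)[:,None]>318)&(np.arange(640)[None]>335)&(np.arange(640)[None]<385); q=W[hf]; print('plate face pts',len(q),q.mean(0),np.percentile(q[:,2],[5,95]))
E
```

```text
z top [0.05560004 0.06510102 0.06639133 0.06714585]
blank top flat ((530.4375610351562, -184.8622589111328), (32.54452133178711, 90.5344009399414), 26.515174865722656) 4116
blank all ((530.3555297851562, -184.7784423828125), (45.842647552490234, 90.7592544555664), 26.986488342285156)
bed z 0.019736765686531987
fence top ((617.6531982421875, -150.12722778320312), (30.273284912109375, 329.9852600097656), 14.390616416931152) [[562.0, 5.900000095367432], [644.0, -313.70001220703125], [673.2999877929688, -306.20001220703125], [591.2999877929688, 13.5]] 0.059788924560879475
plate top ((602.7670288085938, -246.6943817138672), (43.76005554199219, 13.046436309814453), 14.608853340148926) [[579.9000244140625, -245.89999389648438], [583.2000122070312, -258.5], [625.5999755859375, -247.5], [622.2999877929688, -234.89999389648438]] 789
plate face pts 870 [ 0.60112348 -0.24133829  0.0467087 ] [0.03179245 0.06065149]
```

apply_moves:
  targets:
    - [[0.09,-0.42,-0.3,2.3,1],[0,0,-0.9,0,1],[0,0,-0.9,0,1],[0,0,-0.9,0,1],[0,0,-0.5,0,1],[0,0,-0.2,0,1],[0,0,0,0,1],[0,0,0,0,0.5]]

```text
clock: 8.25
eef_pos: [0.5318, -0.1821, 0.0499]
tool_rot: [0.521, 0.853, 0.0, -0.0]
ft_force: [0.2, -0.6, 0.5]
grip_width: 0.0755
grasp_force: 0.0
```

apply_moves:
  targets:
    - [[0,0,0,0,-0.3],[0,0,0,0,-0.3],[0,0,0,0,-0.3],[0,0,0,0,-0.3]]

```text
clock: 8.58
eef_pos: [0.5331, -0.1837, 0.0518]
tool_rot: [0.522, 0.853, 0.001, 0.002]
ft_force: [0.1, 0.9, 6.5]
grip_width: 0.0447
grasp_force: 63.9
```

apply_moves:
  targets:
    - [[0,0,0.15,0,-0.3],[0.25,-0.08,0,-4.1,-0.3],[0.25,-0.08,0,-4.1,-0.3],[0.25,-0.08,0,-4.1,-0.3],[0.2,-0.05,0,0,-0.3],[0,0,0,0,-0.3],[0,0,-0.15,0,-0.3],[0,0,0,0,-0.3]]

```text
clock: 9.25
eef_pos: [0.5701, -0.1953, 0.0517]
tool_rot: [0.61, 0.792, 0.0, 0.002]
ft_force: [-0.4, -0.8, 9.3]
grip_width: 0.0446
grasp_force: 64.9
```

```bash
cat > st.py <<'E'
from bl import *
t=0.2523; xf=np.array([np.cos(t),np.sin(t)]); yf=np.array([-np.sin(t),np.cos(t)])
def state():
    o=get_obs(); M=R.from_quat(o['tool_rot']).as_matrix(); e=o['eef_pos'][:2]*1000; f=o['ft_force']
    print('t %.2f xf %.1f yf %.1f z %.4f yaw %.1f  F xf %.1f yf %.1f z %.1f w %.4f'%(o['clock'],e@xf,e@yf,o['eef_pos'][2],np.degrees(np.arctan2(M[1,0],M[0,0])),f[:2]@xf,f[:2]@yf,f[2],o['grip_width']),o['joint_pos'].round(2))
if __name__=='__main__': state()
E
python3 st.py
```

```text
t 9.25 xf 503.3 yf -331.4 z 0.0517 yaw 104.8  F xf -0.6 yf -0.7 z 9.3 w 0.0446 [-0.33  0.59 -0.01  0.97 -0.    0.98]
```

apply_moves:
  targets:
    - [[0.012,-0.05,0.02,-0.3,-0.3],[0.012,-0.05,0,0,-0.3],[0.012,-0.05,0,0,-0.3],[0,0,0,0,-0.3]]

```text
clock: 9.58
eef_pos: [0.5708, -0.1993, 0.0517]
tool_rot: [0.612, 0.791, 0.002, -0.0]
ft_force: [-2.1, 5.2, 8.9]
grip_width: 0.0448
grasp_force: 64.8
```

```bash
python3 st.py
```

```text
t 9.58 xf 503.0 yf -335.5 z 0.0517 yaw 104.5  F xf -0.7 yf 5.6 z 8.9 w 0.0448 [-0.34  0.59  0.    0.98  0.    0.98]
```

apply_moves:
  targets:
    - [[0.006,-0.025,0,0,-0.3],[0.006,-0.025,0,0,-0.3],[0,0,0,0,-0.3]]

```text
clock: 9.83
eef_pos: [0.5712, -0.201, 0.0517]
tool_rot: [0.612, 0.791, 0.002, -0.0]
ft_force: [-0.8, 5.8, 9.0]
grip_width: 0.0445
grasp_force: 64.9
```

```bash
python3 st.py
```

```text
t 9.83 xf 503.0 yf -337.2 z 0.0517 yaw 104.6  F xf 0.7 yf 5.8 z 9.0 w 0.0445 [-0.34  0.59  0.    0.98  0.    0.98]
```

apply_moves:
  targets:
    - [[0.006,-0.025,0,0,-0.3],[0.006,-0.025,0,0,-0.3],[0,0,0,0,-0.3]]

```text
clock: 10.08
eef_pos: [0.5716, -0.2024, 0.0517]
tool_rot: [0.612, 0.791, 0.002, -0.001]
ft_force: [-1.4, 7.8, 9.7]
grip_width: 0.0446
grasp_force: 64.9
```

```bash
python3 st.py
```

```text
t 10.08 xf 503.0 yf -338.6 z 0.0517 yaw 104.6  F xf 0.6 yf 7.9 z 9.7 w 0.0446 [-0.34  0.59  0.01  0.98  0.    0.97]
```

apply_moves:
  targets:
    - [[0.006,-0.025,0,0,-0.3],[0,0,0,0,-0.3]]

```text
clock: 10.25
eef_pos: [0.5716, -0.2024, 0.0517]
tool_rot: [0.611, 0.791, 0.003, -0.002]
ft_force: [-2.2, 9.7, 11.1]
grip_width: 0.0446
grasp_force: 65.0
```

```bash
python3 st.py
```

```text
t 10.25 xf 503.0 yf -338.7 z 0.0517 yaw 104.6  F xf 0.3 yf 9.9 z 11.1 w 0.0446 [-0.34  0.59  0.01  0.99  0.01  0.97]
```

apply_moves:
  targets:
    - [[0.006,-0.025,0,0,-0.3],[0,0,0,0,-0.3],[0,0,0,0,0.15],[0,0,0,0,0.15],[-0.02,0,0.1,0,0.15],[0,0,0.4,0,0.15],[0,0,0.8,0,0.15],[0,0,0.8,0,0.15]]

```text
clock: 10.92
eef_pos: [0.5697, -0.2069, 0.1334]
tool_rot: [0.613, 0.79, -0.001, -0.002]
ft_force: [1.4, -1.6, 0.6]
grip_width: 0.049
grasp_force: 0.0
```

apply_moves:
  targets:
    - [[0,0,0.8,0,0],[0,0,0.8,0,0],[0,0,0,0,0]]

```text
clock: 11.17
eef_pos: [0.5746, -0.2087, 0.2062]
tool_rot: [0.613, 0.79, 0.002, 0.006]
ft_force: [0.6, -0.4, 1.2]
grip_width: 0.0426
grasp_force: 0.0
```

```bash
cat > look.py <<'E'
from st import *
import sys
def look(name):
    state(); C=cam('wrist'); p,d=imaging.camera('wrist'); cv2.imwrite(f'pics/{name}.png',p); np.savez(f'pics/{name}.npz',K=C[0],e=C[1],M=C[2],d=d)
    W=pts(C,d); h=cv2.cvtColor(p,cv2.COLOR_BGR2HSV); Z=W[...,2]
    X=W[...,:2]*1000@xf; Y=W[...,:2]*1000@yf
    m=biggest((d>0)&(h[...,0]>14)&(h[...,0]<26)&(h[...,1]>75)&(h[...,1]<140)&(Z>.061)&(Z<.072)&(X>430)&(X<548)&(Y>-400)&(Y<-240))
    r=cv2.minAreaRect(np.c_[X[m],Y[m]].astype(np.float32)); print('blank top flat in fence frame (target 522.5,-337.8)',r,m.sum())
    q=(d>0)&(Z>.064)&(Z<.08)&(h[...,2]<110)&(X>495)&(X<550)&(Y<-375)&(Y>-400)
    if q.sum()>50: print('plate',cv2.minAreaRect(np.c_[X[q],Y[q]].astype(np.float32)))
    f=(d>0)&(h[...,1]>140)&(Z>.055)&(Z<.064)&(X>535)&(Y<-250)&(Y>-360)
    if f.sum()>50: print('fence face x ~',np.percentile(X[f],1))
if __name__=='__main__': look(sys.argv[1])
E
python3 look.py w4
```

```text
t 11.17 xf 504.3 yf -345.5 z 0.2062 yaw 104.4  F xf 0.5 yf -0.5 z 1.2 w 0.0426 [-0.35  0.47  0.23  1.32 -0.    0.97]
blank top flat in fence frame (target 522.5,-337.8) ((502.54925537109375, -338.89501953125), (37.75416946411133, 91.27266693115234), 0.9559767246246338) 4778
plate ((522.6135864257812, -389.3207092285156), (43.6762809753418, 12.289746284484863), 0.13013972342014313)
fence face x ~ 545.4799814164606
```

apply_moves:
  targets:
    - [[-0.15,0,0,7,0],[-0.2,0,0,7,0],[-0.2,0,0,7,0],[-0.2,0,0,7,0],[-0.2,0,0,7,0],[-0.2,0,0,7,0],[0,-0.07,0,7,0],[0,-0.07,0,7,0]]

```text
clock: 11.88
eef_pos: [0.524, -0.2125, 0.1969]
tool_rot: [0.167, 0.986, 0.0, -0.001]
ft_force: [-0.1, -0.1, -0.2]
grip_width: 0.0428
grasp_force: 0.0
```

apply_moves:
  targets:
    - [[0,0,0,7,0],[0,0,0,7,0],[0,0,0,7,0],[0,0,0,7,0],[0,0,0,6,0],[0,0,0,0,0]]

```text
clock: 12.38
eef_pos: [0.5245, -0.2125, 0.1968]
tool_rot: [-0.127, 0.992, 0.001, -0.001]
ft_force: [1.0, 0.7, 0.0]
grip_width: 0.0425
grasp_force: 0.0
```

```bash
python3 look.py w5
```

```text
t 12.38 xf 454.8 yf -336.7 z 0.1968 yaw -165.5  F xf 1.1 yf 0.4 z 0.0 w 0.0425 [-0.38  0.4   0.09  1.27 -0.   -0.64]
blank top flat in fence frame (target 522.5,-337.8) ((501.8477478027344, -338.8653564453125), (37.40813064575195, 90.21697998046875), 0.8671467900276184) 3940
plate ((504.061767578125, -391.2891540527344), (9.052834510803223, 8.172263145446777), 87.31826782226562)
fence face x ~ 544.9940348461544
```

apply_moves:
  targets:
    - [[0,0,-0.9,0,0],[0,0,-0.9,0,0],[0,0,-0.9,0,0],[0,0,-0.7,0,0],[0,0,-0.35,0,0],[0,0,0,0,0],[0.1,0.025,0,0,0],[0.1,0.025,0,0,0]]

```text
clock: 13.1
eef_pos: [0.5344, -0.2108, 0.0493]
tool_rot: [-0.125, 0.992, -0.0, 0.001]
ft_force: [-0.9, -0.0, 0.3]
grip_width: 0.0429
grasp_force: 0.0
```

apply_moves:
  targets:
    - [[0.1,0.025,0,0,0],[0.1,0.025,0,0,0],[0.1,0.025,0,0,0],[0.1,0.025,0,0,0],[0.05,0.0125,0,0,0],[0,0,0,0,0]]

```text
clock: 13.6
eef_pos: [0.5523, -0.2057, 0.0486]
tool_rot: [-0.126, 0.992, -0.0, 0.001]
ft_force: [0.1, 0.5, -0.5]
grip_width: 0.0427
grasp_force: 0.0
```

```bash
python3 st.py
```

```text
t 13.60 xf 483.5 yf -337.1 z 0.0486 yaw -165.5  F xf 0.2 yf 0.5 z -0.5 w 0.0427 [-0.36  0.57 -0.05  0.95  0.   -0.61]
```

apply_moves:
  targets:
    - [[0.05,0.0125,0,0,0],[0.05,0.0125,0,0,0],[0,0,0,0,0]]

```text
clock: 13.85
eef_pos: [0.5557, -0.2048, 0.0482]
tool_rot: [-0.126, 0.992, 0.0, 0.0]
ft_force: [0.3, -0.5, 0.4]
grip_width: 0.0426
grasp_force: 0.1
```

```bash
python3 st.py
```

```text
t 13.85 xf 487.0 yf -337.0 z 0.0482 yaw -165.5  F xf 0.1 yf -0.6 z 0.4 w 0.0426 [-0.35  0.57 -0.04  0.96  0.   -0.61]
```

apply_moves:
  targets:
    - [[0.05,0.0125,0,0,0],[0.03,0.0075,0,0,0],[0,0,0,0,0]]

```text
clock: 14.1
eef_pos: [0.5575, -0.2043, 0.0481]
tool_rot: [-0.126, 0.992, -0.0, -0.001]
ft_force: [-4.4, -0.8, 2.4]
grip_width: 0.043
grasp_force: 2.4
```

```bash
python3 st.py
```

```text
t 14.10 xf 488.9 yf -337.0 z 0.0481 yaw -165.5  F xf -4.5 yf 0.4 z 2.4 w 0.0430 [-0.35  0.58 -0.03  0.96 -0.   -0.6 ]
```

apply_moves:
  targets:
    - [[0.04,0.01,0,0,0],[0.02,0.005,0,0,0],[0,0,0,0,0],[-0.3,-0.075,0,0,0],[-0.2,-0.05,0.8,0,0],[0,0,0.9,0,0],[0,0,0.9,0,0],[0,0,0.9,0,0]]

```text
clock: 14.77
eef_pos: [0.5413, -0.2083, 0.1898]
tool_rot: [-0.126, 0.992, 0.0, 0.001]
ft_force: [0.5, -0.9, 0.4]
grip_width: 0.0428
grasp_force: 0.0
```

apply_moves:
  targets:
    - [[0,0,0.3,0,0],[0,0,0,0,0]]

```text
clock: 14.93
eef_pos: [0.5443, -0.2094, 0.2056]
tool_rot: [-0.126, 0.992, -0.002, 0.005]
ft_force: [1.0, 0.6, 0.2]
grip_width: 0.0426
grasp_force: 0.0
```

```bash
python3 look.py w6
```

```text
t 14.93 xf 474.8 yf -338.6 z 0.2056 yaw -165.5  F xf 1.2 yf 0.3 z 0.2 w 0.0426 [-0.37  0.42  0.14  1.29  0.   -0.62]
blank top flat in fence frame (target 522.5,-337.8) ((521.8729248046875, -338.95208740234375), (37.7227668762207, 90.70124053955078), 0.07964774966239929) 3862
plate ((515.2064208984375, -390.02679443359375), (30.810762405395508, 12.123760223388672), 0.7031944394111633)
fence face x ~ 545.1077157211472
```

View pics/w6.png

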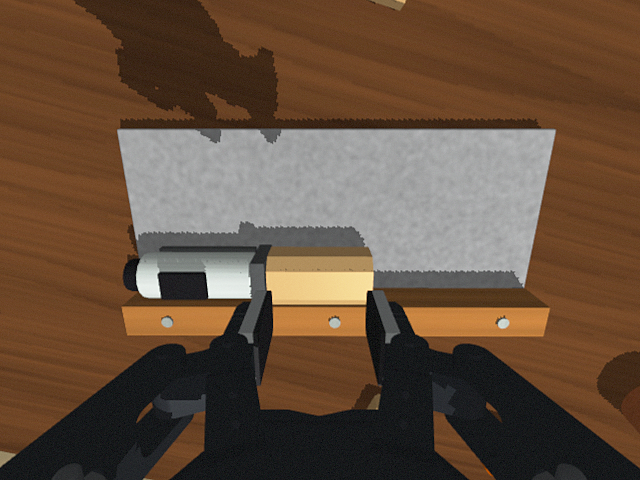

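The blank lies flush along the fence at (320,280) and against the plate at (263,270). A gentle end push will make sure of the plate contact.

apply_moves:
  targets:
    - [[0.22,0.68,0,0,-1],[0.22,0.68,0,0,-1],[0.22,0.68,0,0,-1],[0,0,-0.9,0,-1],[0,0,-0.9,0,-1],[0,0,-0.9,0,-1],[0,0,-0.9,0,-1],[0,0,-0.2,0,-1]]

```text
clock: 15.65
eef_pos: [0.5614, -0.1251, 0.0401]
tool_rot: [-0.126, 0.992, 0.003, -0.007]
ft_force: [-0.6, -0.1, -1.2]
grip_width: -0.0002
grasp_force: 0.0
```

apply_moves:
  targets:
    - [[0.0125,-0.05,0,0,-1],[0.0125,-0.05,0,0,-1],[0.0125,-0.05,0,0,-1],[0,0,0,0,-1]]

```text
clock: 15.98
eef_pos: [0.5712, -0.134, 0.0509]
tool_rot: [-0.126, 0.992, -0.001, 0.002]
ft_force: [0.0, -0.7, -0.5]
grip_width: -0.0001
grasp_force: 0.0
```

```bash
python3 st.py
```

```text
t 15.98 xf 519.7 yf -272.3 z 0.0509 yaw -165.6  F xf -0.1 yf -0.7 z -0.5 w -0.0001 [-0.23  0.56 -0.06  0.95 -0.   -0.48]
```

apply_moves:
  targets:
    - [[0.0125,-0.05,0,0,-1],[0.0125,-0.05,0,0,-1],[0,0,0,0,-1]]

```text
clock: 16.23
eef_pos: [0.5707, -0.1375, 0.0495]
tool_rot: [-0.126, 0.992, -0.0, 0.001]
ft_force: [0.2, 0.4, -0.4]
grip_width: -0.0001
grasp_force: 0.0
```

```bash
python3 st.py
```

```text
t 16.23 xf 518.3 yf -275.6 z 0.0495 yaw -165.5  F xf 0.3 yf 0.4 z -0.4 w -0.0001 [-0.24  0.56 -0.06  0.95 -0.   -0.49]
```

apply_moves:
  targets:
    - [[0.0125,-0.05,0,0,-1],[0,0,0,0,-1],[0,0,0,0,-1]]

```text
clock: 16.48
eef_pos: [0.5704, -0.139, 0.0484]
tool_rot: [-0.126, 0.992, -0.0, 0.0]
ft_force: [0.8, 0.4, -0.4]
grip_width: 0.0
grasp_force: 0.0
```

```bash
python3 st.py
```

```text
t 16.48 xf 517.7 yf -277.0 z 0.0484 yaw -165.5  F xf 0.8 yf 0.2 z -0.4 w 0.0000 [-0.24  0.56 -0.06  0.95  0.   -0.49]
```

apply_moves:
  targets:
    - [[0.0125,-0.05,0,0,-1],[0,0,0,0,-1],[0,0,0,0,-1]]

```text
clock: 16.73
eef_pos: [0.5709, -0.1409, 0.0482]
tool_rot: [-0.126, 0.992, 0.0, -0.0]
ft_force: [0.3, 0.2, 0.2]
grip_width: 0.0
grasp_force: 0.0
```

```bash
python3 st.py
```

```text
t 16.73 xf 517.7 yf -279.0 z 0.0482 yaw -165.5  F xf 0.3 yf 0.1 z 0.2 w 0.0000 [-0.24  0.57 -0.05  0.95 -0.   -0.49]
```

apply_moves:
  targets:
    - [[0.0125,-0.05,0,0,-1],[0.0125,-0.05,0,0,-1],[0,0,0,0,-1]]

```text
clock: 16.98
eef_pos: [0.5713, -0.1427, 0.0482]
tool_rot: [-0.127, 0.992, 0.003, -0.0]
ft_force: [-2.4, 7.1, 2.9]
grip_width: -0.0
grasp_force: 3.5
```

```bash
python3 st.py
```

```text
t 16.98 xf 517.6 yf -280.8 z 0.0482 yaw -165.4  F xf -0.6 yf 7.5 z 2.9 w -0.0000 [-0.25  0.57 -0.05  0.96  0.   -0.5 ]
```

apply_moves:
  targets:
    - [[0.0125,-0.05,0,0,-1],[0,0,0,0,-1],[0,0,0,0,-1]]

```text
clock: 17.23
eef_pos: [0.5713, -0.1427, 0.0482]
tool_rot: [-0.128, 0.992, 0.004, -0.001]
ft_force: [-3.4, 10.4, 4.3]
grip_width: -0.0
grasp_force: 5.9
```

```bash
python3 st.py
```

```text
t 17.23 xf 517.6 yf -280.8 z 0.0482 yaw -165.3  F xf -0.7 yf 10.9 z 4.3 w -0.0000 [-0.25  0.57 -0.05  0.96  0.01 -0.5 ]
```

apply_moves:
  targets:
    - [[0.0125,-0.05,0,0,-1],[0,0,0,0,-1],[0,0,0,0,-1]]

```text
clock: 17.48
eef_pos: [0.5712, -0.1428, 0.0483]
tool_rot: [-0.128, 0.992, 0.006, -0.001]
ft_force: [-3.7, 17.3, 6.5]
grip_width: -0.0003
grasp_force: 8.5
```

```bash
python3 st.py
```

```text
t 17.48 xf 517.5 yf -280.9 z 0.0483 yaw -165.3  F xf 0.7 yf 17.7 z 6.5 w -0.0003 [-0.25  0.57 -0.04  0.96  0.01 -0.51]
```

apply_moves:
  targets:
    - [[-0.04,0.15,0,0,-1],[-0.04,0.15,0,0,-1],[0,0,0.6,0,-1],[0,0,0.7,0,-1],[0,0,0.7,0,-1],[0,0,0.3,0,-1],[-0.17,-0.58,0,0,-1],[-0.17,-0.58,0,0,-1]]

```text
clock: 18.15
eef_pos: [0.5575, -0.1835, 0.1421]
tool_rot: [-0.127, 0.992, -0.001, 0.002]
ft_force: [-0.0, -0.6, 0.7]
grip_width: -0.0002
grasp_force: 0.0
```

apply_moves:
  targets:
    - [[-0.17,-0.58,0,0,-1],[0,0,-0.3,0,-1],[0,0,-0.3,0,-1],[0,0,0,0,-1],[0,0,0,0,-1]]

```text
clock: 18.57
eef_pos: [0.5486, -0.2066, 0.1156]
tool_rot: [-0.126, 0.992, 0.0, -0.001]
ft_force: [0.3, 1.2, 0.2]
grip_width: -0.0004
grasp_force: 0.0
```

```bash
python3 st.py; python3 look.py w7
```

```text
t 18.57 xf 479.7 yf -337.1 z 0.1156 yaw -165.6  F xf 0.6 yf 1.1 z 0.2 w -0.0004 [-0.36  0.5   0.02  1.1  -0.   -0.61]
t 18.57 xf 479.7 yf -337.1 z 0.1156 yaw -165.6  F xf 0.6 yf 1.1 z 0.2 w -0.0004 [-0.36  0.5   0.02  1.1  -0.   -0.61]
blank top flat in fence frame (target 522.5,-337.8) ((514.199462890625, -370.4945373535156), (27.43218231201172, 21.78973960876465), 89.14257049560547) 1285
plate ((509.8238220214844, -389.6965637207031), (19.773181915283203, 11.69224739074707), 0.43653565645217896)
fence face x ~ 554.2243492668106
```

apply_moves:
  targets:
    - [[0.06,0.015,-0.35,0,-1],[0.06,0.015,-0.35,0,-1],[0,0,0,0,-1],[0,0,0,0,-1]]

```text
clock: 18.95
eef_pos: [0.554, -0.2049, 0.0884]
tool_rot: [-0.126, 0.992, 0.0, -0.0]
ft_force: [-0.0, -0.5, 0.4]
grip_width: 0.0001
grasp_force: 0.0
```

```bash
python3 st.py
```

```text
t 18.95 xf 485.3 yf -336.7 z 0.0884 yaw -165.5  F xf -0.1 yf -0.5 z 0.4 w 0.0001 [-0.35  0.53  0.    1.04 -0.   -0.61]
```

apply_moves:
  targets:
    - [[0.036,0.009,-0.038,0,-1],[0.036,0.009,-0.038,0,-1],[0.036,0.009,-0.038,0,-1],[0,0,0,0,-1],[0,0,0,0,-1]]

```text
clock: 19.37
eef_pos: [0.5587, -0.2042, 0.084]
tool_rot: [-0.126, 0.992, -0.0, 0.0]
ft_force: [0.2, -0.1, -0.4]
grip_width: -0.0
grasp_force: 0.0
```

```bash
python3 st.py
```

```text
t 19.37 xf 490.0 yf -337.2 z 0.0840 yaw -165.5  F xf 0.1 yf -0.2 z -0.4 w -0.0000 [-0.35  0.54  0.01  1.04 -0.   -0.6 ]
```

apply_moves:
  targets:
    - [[0.036,0.009,-0.04,0,-1],[0.036,0.009,-0.04,0,-1],[0,0,0,0,-1]]

```text
clock: 19.62
eef_pos: [0.5614, -0.2034, 0.0802]
tool_rot: [-0.126, 0.992, 0.0, -0.0]
ft_force: [0.3, -0.4, -0.6]
grip_width: -0.0001
grasp_force: 0.0
```

```bash
python3 st.py
```

```text
t 19.62 xf 492.9 yf -337.1 z 0.0802 yaw -165.5  F xf 0.2 yf -0.5 z -0.6 w -0.0001 [-0.35  0.55  0.01  1.03  0.   -0.6 ]
```

apply_moves:
  targets:
    - [[0.036,0.009,-0.04,0,-1],[0.018,0.005,-0.02,0,-1],[0,0,0,0,-1]]

```text
clock: 19.87
eef_pos: [0.5635, -0.2028, 0.0778]
tool_rot: [-0.126, 0.992, 0.0, -0.0]
ft_force: [0.2, 0.2, -0.2]
grip_width: -0.0001
grasp_force: 0.0
```

```bash
python3 st.py
```

```text
t 19.87 xf 495.0 yf -337.1 z 0.0778 yaw -165.5  F xf 0.3 yf 0.2 z -0.2 w -0.0001 [-0.35  0.55  0.01  1.03  0.   -0.6 ]
```

apply_moves:
  targets:
    - [[0.018,0.005,-0.02,0,-1],[0.018,0.005,-0.02,0,-1],[0,0,0,0,-1]]

```text
clock: 20.12
eef_pos: [0.5644, -0.2027, 0.0772]
tool_rot: [-0.126, 0.992, -0.0, -0.001]
ft_force: [-3.1, -0.0, 3.9]
grip_width: -0.0001
grasp_force: 2.6
```

```bash
python3 st.py
```

```text
t 20.12 xf 495.9 yf -337.2 z 0.0772 yaw -165.5  F xf -3.0 yf 0.7 z 3.9 w -0.0001 [-0.34  0.56  0.02  1.03 -0.   -0.6 ]
```

apply_moves:
  targets:
    - [[0.018,0.005,-0.02,0,-1],[0.018,0.005,-0.02,0,-1],[0,0,0,0,-1]]

```text
clock: 20.37
eef_pos: [0.5645, -0.2027, 0.077]
tool_rot: [-0.126, 0.992, -0.001, -0.002]
ft_force: [-8.2, -0.9, 13.8]
grip_width: -0.0001
grasp_force: 8.3
```

```bash
python3 st.py
```

```text
t 20.37 xf 496.0 yf -337.2 z 0.0770 yaw -165.6  F xf -8.2 yf 1.2 z 13.8 w -0.0001 [-0.34  0.56  0.02  1.03 -0.   -0.6 ]
```

apply_moves:
  targets:
    - [[0.03,0.008,0,0,-1],[0.02,0.005,0,0,-1],[0,0,0,0,-1],[0,0,0,0,-1]]

```text
clock: 20.7
eef_pos: [0.5646, -0.2026, 0.077]
tool_rot: [-0.125, 0.992, -0.001, -0.003]
ft_force: [-14.3, -1.8, 17.4]
grip_width: -0.0002
grasp_force: 10.9
```

```bash
python3 st.py
```

```text
t 20.70 xf 496.2 yf -337.2 z 0.0770 yaw -165.6  F xf -14.3 yf 1.8 z 17.4 w -0.0002 [-0.34  0.56  0.02  1.04 -0.   -0.59]
```

apply_moves:
  targets:
    - [[0,0,0,0,-1],[0,0,0,0,-1],[0,0,0,0,-1],[0,0,0,0,-1],[0,0,0,0,-1],[0,0,0,0,-1]]

```text
clock: 21.2
eef_pos: [0.5646, -0.2026, 0.077]
tool_rot: [-0.125, 0.992, -0.001, -0.003]
ft_force: [-13.2, -0.9, 16.8]
grip_width: 0.0001
grasp_force: 10.9
```

```bash
python3 - <<'E'
from st import *
state(); p,d=imaging.camera('scene'); q,_=imaging.camera('top')
a=cv2.resize(p[240:420,110:310],(440,400)); b=cv2.resize(q[235:325,170:260],(360,400))
cv2.imwrite('pics/fin.png',np.hstack([a,b])); state()
E
```

```text
t 21.20 xf 496.2 yf -337.2 z 0.0770 yaw -165.6  F xf -13.0 yf 2.4 z 16.8 w 0.0001 [-0.34  0.56  0.02  1.04 -0.   -0.59]
t 21.30 xf 496.2 yf -337.2 z 0.0770 yaw -165.6  F xf -13.4 yf 2.6 z 17.9 w 0.0001 [-0.34  0.56  0.02  1.04 -0.   -0.59]
```

View pics/fin.png

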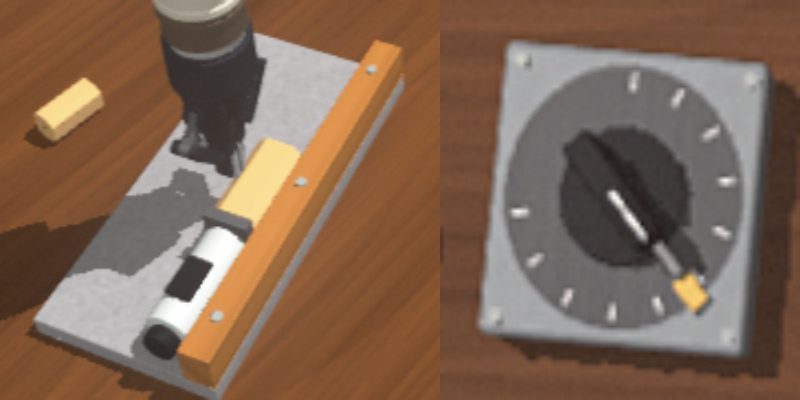

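The picture shows the blank at (265,185), flush with the fence and plate and held by the fingers. The pointer is on the tab at (690,290). Handing in.

```bash
python3 -c "
from workcell import order
print(order.job_done())"
```

```text
the job is handed in; nothing more can be done
None
```

I turned the knob until its pointer was on the brass tab (about 2.2 rad, more than the stated 0.4–1.5), seated the blank against the fence and face plate, and handed in at about 21 s with it pressed diagonally, at about 13 N towards the fence and 17 N down.

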